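Change the batch of sun medallions on the painting turntable

ROBOT

A 6-joint arm with a two-finger parallel gripper is mounted at the origin on the work surface. World frame = base frame: x ahead of the robot, y to its left, z up, the work surface at z = 0. Lengths are in mm, angles in rad, forces in N, time in s.
With the tool pointing down it reaches from about 300 to 750 mm from the base axis. Payload 8.5 kg.
Tool frame: the origin (TCP) lies between the finger pads; the fingertips stand 14 mm ahead of it and the grasp point (between the pads) lies 5 mm behind it; z points along the fingers, y is the line along which they close (so a half turn about z gives the same grasp; the last joint's range is limited). The gripper opens to 85 mm and grips with 20 to 120 N. Pads are 22 mm wide; open, the fingers measure 114 mm over their backs; the gripper's body (76 mm by 85 mm) begins 54 mm behind the grasp point. The pads swing forward as they close: fully open they stand 13 mm farther back than shut.
Start: joints at [-1.412, 0.381, 1.297, -0, 1.464, -0.215], TCP at [200.829, -512.004, 245.322] pointing down, gripper open.
Joint ranges: [-3.11, 3.11], [-0.89, 2.33], [0.22, 2.48], [-1.42, 4.56], [0.17, 2.85], [-2.88, 2.88]. Speed limits (rad/s): [2.39, 2.39, 3.14, 3.14, 3.14, 3.14].

INTERFACE

Orientations are given as [roll, pitch, yaw] about the fixed x, y, z axes, in that order (R = Rz(yaw) Ry(pitch) Rx(roll)).
In Python, from workcell import env, hand, planner, observe, vision gives the robot as it stands. Calls block until the motion is done:
- env.goto(position, orientation): joint-space move of the TCP to a pose.
- env.move_straight(position, max_speed=150, rot=None): straight line of the TCP; rot=None keeps the orientation; max_speed is the mean speed in mm/s.
- env.movej(angles): joint-space move.
- hand.grip(opening): finger opening in mm; the grip force is fixed at half the most; returns when the fingers have stopped.
- env.dwell(seconds).
- planner.solve_ik(position, orientation): joint angles nearest the present ones, or None.
- observe(): the state.
- vision.get_image(name): name is "side" or "top"; returns a dict with "pixels" (480x640x3 uint8, blue, green, red), "depth" (480x640 float32, mm along the optical axis (not along the pixel's ray), 0 where there is no reading), "fx", "fy", "cx", "cy" (pixels), "rvec" (rotation vector, rad) and "tvec" (3), from world to camera coordinates, as OpenCV has them. Camera axes: x right, y down, z forward; pixel columns grow to the right and rows downward; lengths in mm; the calibration is good to about 2 mm. A picture is of the moment at which its call begins.
A pose or a line that the arm cannot do raises env.IKError and nothing moves.
- env.finish_job(): hands the job in; it is judged then, once.
The state is a dict: "t": time; "joint_pos": joint angles; "joint_velocities": joint speeds; "joint_efforts": joint torques, N m; "tcp_pos": TCP position; "eef_rot": TCP orientation; "wrist_force": force on the tool from outside, world axes, zero at the start; "ft_torque": the same for the moment, N m; "opening": finger opening in mm; "finger_force": force on a finger pad.
Only numpy, scipy, OpenCV 4.12 (cv2) and the standard library are available. Lean on these libraries where they do the work, as an engineer would, in place of code of your own. Each camera call takes 0.05 s, during which the arm holds its last target. There are 200 camera calls.

TASK

Change the batch on the painting turntable: first move every painted (blue and yellow) sun from the turntable into the green drying tray, each lying flat on the tray's floor, then turn the empty turntable by its centre bar until its red mark points at the brass pointer. Then lay exactly four of the unpainted terracotta suns face up and flat on the turntable inside its rim, keeping the mark at the pointer, and leave the other two on the desk. Do not move or knock over the devil figurine or the glass jar.

Things in the scene. Friction and masses are not known exactly. Their poses are not given: they have to be found in the camera images.
- turntable (a joint): Angle of the turntable disc on its base, rad, positive counter-clockwise from above; 0 = red mark at the brass pointer. Starts at 0.8 to 2.4, range -3.1 to 3.1; light friction (0.2 N m), stays where left. Disc: pale wood, 280 mm across, surface 48 mm above the desk, dark raised rim (inner radius 130 mm, 8 mm high). Mark: red stripe 12 mm wide from 90 mm out to and over the rim.
- bar (a point): Centre of the dark wooden grip bar fixed at the middle of the turntable disc, on its axis, 66 mm above the desk. The bar is 64 mm long, 16 mm thick, 36 mm high (48 to 84 mm above the desk), lies along this point's x axis and turns with the disc; the red mark lies towards this point's -x.
- turntable_base: Fixed steel base under the turntable; origin on the desk on the turntable's axis, z up. The brass pointer stands on its -x side, just outside the rim, 154 to 180 mm from the axis, 30 mm wide, with a narrow finger on top up to 56 mm above the desk.
- tray: Green open drying tray fixed on the desk, 190 mm (its x) by 260 mm (its y), walls 6 mm thick and 22 mm high, inner floor 6 mm above the desk. Origin: centre of its underside. To the left or the right of the turntable.
- mat: Thin flat grey felt mat (1 mm, 180 by 250 mm) on the desk on the other side of the turntable, where the six unpainted suns lie in two rows of three. Origin: its centre on the desk.
- devil: Bystander: red clay devil figurine with black horns, 64 mm across the foot, 120 mm tall, standing beyond the turntable. Origin: centre of its underside.
- jar: Bystander: glass jar with a tin lid, 70 mm across, 100 mm tall, standing beyond the turntable. Origin: centre of its underside.
- painted1: Painted sun medallion, blue with yellow face and rays: disc 66 mm across, 10 mm thick, with a round straight-sided raised face on it 38 mm across, 18 mm high (28 mm overall; grip the face from above). 0.1 kg. Origin: centre of the underside; z up out of the face. Two to four of the four painted suns are present (None if absent), lying face up on the turntable at the start.
- painted2: Painted sun medallion, blue with yellow face and rays: disc 66 mm across, 10 mm thick, with a round straight-sided raised face on it 38 mm across, 18 mm high (28 mm overall; grip the face from above). 0.1 kg. Origin: centre of the underside; z up out of the face. Two to four of the four painted suns are present (None if absent), lying face up on the turntable at the start.
- painted3: Painted sun medallion, blue with yellow face and rays: disc 66 mm across, 10 mm thick, with a round straight-sided raised face on it 38 mm across, 18 mm high (28 mm overall; grip the face from above). 0.1 kg. Origin: centre of the underside; z up out of the face. Two to four of the four painted suns are present (None if absent), lying face up on the turntable at the start.
- painted4: Painted sun medallion, blue with yellow face and rays: disc 66 mm across, 10 mm thick, with a round straight-sided raised face on it 38 mm across, 18 mm high (28 mm overall; grip the face from above). 0.1 kg. Origin: centre of the underside; z up out of the face. Two to four of the four painted suns are present (None if absent), lying face up on the turntable at the start.
- raw1: Unpainted sun medallion, bare terracotta all over with dark brown features: disc 66 mm across, 10 mm thick, with a round straight-sided raised face on it 38 mm across, 18 mm high (28 mm overall; grip the face from above). 0.1 kg. Origin: centre of the underside; z up out of the face. Lies face up on the grey mat at the start; all six are always present.
- raw2: Unpainted sun medallion, bare terracotta all over with dark brown features: disc 66 mm across, 10 mm thick, with a round straight-sided raised face on it 38 mm across, 18 mm high (28 mm overall; grip the face from above). 0.1 kg. Origin: centre of the underside; z up out of the face. Lies face up on the grey mat at the start; all six are always present.
- raw3: Unpainted sun medallion, bare terracotta all over with dark brown features: disc 66 mm across, 10 mm thick, with a round straight-sided raised face on it 38 mm across, 18 mm high (28 mm overall; grip the face from above). 0.1 kg. Origin: centre of the underside; z up out of the face. Lies face up on the grey mat at the start; all six are always present.
- raw4: Unpainted sun medallion, bare terracotta all over with dark brown features: disc 66 mm across, 10 mm thick, with a round straight-sided raised face on it 38 mm across, 18 mm high (28 mm overall; grip the face from above). 0.1 kg. Origin: centre of the underside; z up out of the face. Lies face up on the grey mat at the start; all six are always present.
- raw5: Unpainted sun medallion, bare terracotta all over with dark brown features: disc 66 mm across, 10 mm thick, with a round straight-sided raised face on it 38 mm across, 18 mm high (28 mm overall; grip the face from above). 0.1 kg. Origin: centre of the underside; z up out of the face. Lies face up on the grey mat at the start; all six are always present.
- raw6: Unpainted sun medallion, bare terracotta all over with dark brown features: disc 66 mm across, 10 mm thick, with a round straight-sided raised face on it 38 mm across, 18 mm high (28 mm overall; grip the face from above). 0.1 kg. Origin: centre of the underside; z up out of the face. Lies face up on the grey mat at the start; all six are always present.

How it is judged:
By the outcome, as a careful person would: the job done as asked, in the order asked, and still so for the second after the job is handed in, with the robot touching nothing.
Of painted1, painted2, painted3, painted4 only 2 to 4 are there at a start; the rules pass over those that are not, and their reading is None.
At some moment in a run one of painted1, painted2, painted3, painted4, raw1, raw2, raw3, raw4, raw5, raw6 may be knocked a few centimetres aside while the robot is not near it.
Once in a run the grip may slacken for a moment while it holds something.
It also fails if it takes over 210 s, if anything falls off the work surface, if the arm or the gripper's body presses on something with over 40 N, if the wrist force passes 120 N, or if a joint passes its speed limit or range.

## Working session

There is one attempt and no reset: what is moved stays moved. The work goes in short steps, each a Python script; the robot and the scene stay as the last script left them, time stands still between calls to the robot, and variables do not carry over. Pictures are saved under pics/ and viewed, at most 14 in all, crops included, and the job is handed in when it is done.

```bash
mkdir -p pics; ls
python3 - <<'E'
from workcell import env, hand, planner, observe, vision
import cv2,numpy as np
for n in("top","side"):
    im=vision.get_image(n);cv2.imwrite(f"pics/{n}0.png",im["pixels"])
    R=cv2.Rodrigues(np.array(im["rvec"]))[0];print(n,im["fx"],im["cx"],im["cy"],-R.T@np.array(im["tvec"]).ravel(),R[2],(im["depth"]>0).mean())
o=observe();print(o["t"],o["eef_rot"],o["opening"],o["wrist_force"])
E
```

```text
pics
top 606.104892965097 319.01144530443037 229.0517009344786 [ 303.21222091    5.75288696 1482.25245393] [ 0.17932328 -0.01687123 -0.98364553] 0.9962076822916667
side 455.9919030868281 320.77876144380576 233.79201183502445 [ 444.17859976 -705.55025454  716.73910608] [ 0.13447621  0.73975098 -0.65930618] 0.9958170572916667
0.1 [-3.14033374e+00 -2.84908596e-04  3.73780455e-01] 85.09640136035803 [-0.03025729 -1.16717761 -0.04441663]
```

View pics/top0.png

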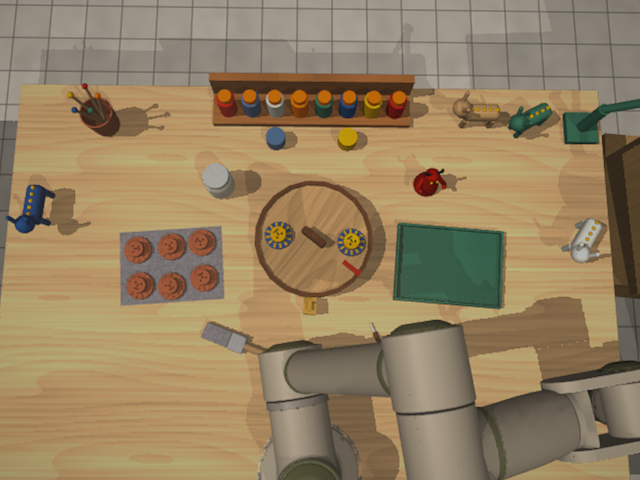

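View pics/side0.png

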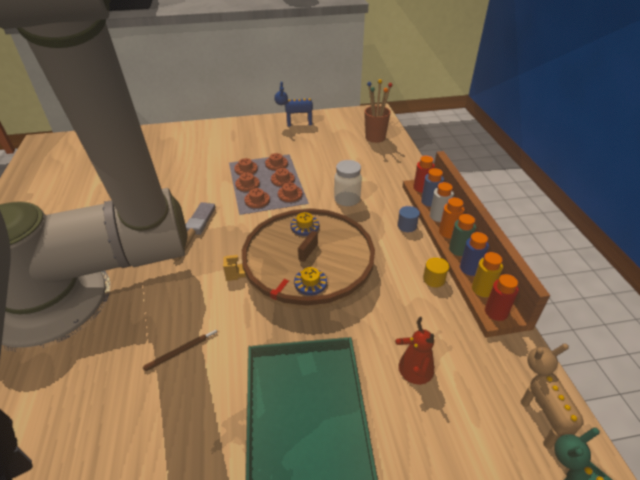

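```bash
cat > h.py <<'E'
from workcell import env, hand, planner, observe, vision
import cv2,numpy as np
def cloud(n):
    im=vision.get_image(n);d=im["depth"].astype(float)
    v,u=np.mgrid[:480,:640]
    P=np.stack([(u-im["cx"])/im["fx"]*d,(v-im["cy"])/im["fy"]*d,d],-1)
    R=cv2.Rodrigues(np.array(im["rvec"],float))[0]
    W=(P-np.array(im["tvec"]).ravel())@R
    W[d==0]=np.nan
    return im["pixels"],cv2.cvtColor(im["pixels"],cv2.COLOR_BGR2HSV),W
def mask(hsv,lo,hi): return cv2.inRange(hsv,np.array(lo),np.array(hi))>0
def inroi(W): return (W[...,0]>250)&(W[...,0]<760)&(np.abs(W[...,1])<560)&(W[...,2]<150)
def comps(m,minpx):
    k,l,s,c=cv2.connectedComponentsWithStats(m.astype(np.uint8))
    return [(l==i,c[i]) for i in range(1,k) if s[i,4]>=minpx]
def faces(hsv,W,m,minpx=25):
    """raised faces: colour blobs cut to their top surface -> (x,y,ztop,px)"""
    out=[]
    for c,ct in comps(m,minpx):
        z=W[...,2][c]; zt=np.nanpercentile(z,85)
        p=W[c][np.abs(z-zt)<5]
        (x,y),r=cv2.minEnclosingCircle(p[:,:2].astype(np.float32))
        out.append(np.round([*p[:,:2].mean(0),np.median(p[:,2]),len(p),x,y,r,*ct],1))
    return out
def blobs(W,m,minpx=25):
    return [np.round([*np.nanmedian(W[c],0),*cv2.minAreaRect(W[c][:,:2].astype(np.float32))[1],cv2.minAreaRect(W[c][:,:2].astype(np.float32))[2],*ct],1) for c,ct in comps(m,minpx)]
YEL=((22,150,120),(34,255,255)); BLUE=((100,80,40),(130,255,255))
E
python3 - <<'E'
from h import *
np.set_printoptions(suppress=True,linewidth=150)
for n in("top","side"):
    px,hsv,W=cloud(n);np.savez(f"{n}0.npz",px=px,hsv=hsv,W=W);roi=inroi(W)
    for u,v in ([(138,248),(278,235),(351,241),(314,237),(352,268),(311,305),(450,265),(290,210)] if n=="top" else [(246,165),(305,219),(310,273),(308,245),(281,286),(233,262),(300,400),(340,250)]): print(n,u,v,hsv[v,u],W[v,u].round(1))
E
```

```text
top 138 248 [  9 157 114] [519.4 418.7  23.1]
top 278 235 [ 22 225 155] [545.1  78.2  73.7]
top 351 241 [ 21 181 107] [531.  -93.5  79.4]
top 314 237 [ 12 144  92] [539.4  -6.6  82.5]
top 352 268 [  3 198 148] [471.  -97.7  48.2]
top 311 305 [ 19 172 157] [382.3  -0.7  60.1]
top 450 265 [ 73 105  92] [ 484.9 -342.2    5.5]
top 290 210 [ 16 126 154] [611.2  51.5  46.8]
side 246 165 [  9 154 121] [433.8 396.8  23.8]
side 305 219 [ 20 199 131] [549.4  67.2  77.2]
side 310 273 [ 21 204 125] [533.3 -96.1  75.9]
side 308 245 [ 12 133  71] [541.9 -20.1  79.5]
side 281 286 [  3 206 161] [475.1 -95.6  49.9]
side 233 262 [ 18 167 119] [384.8  -6.4  46. ]
side 300 400 [ 73 101  96] [ 478.3 -315.4    5.6]
side 340 250 [ 16 132 182] [611.3 -14.8  48.2]
```

```bash
cat >> h.py <<'E'
def detect(hsv,W,minpx=40):
    """dict of lists of (x,y,ztop,...) for painted and raw faces"""
    z=W[...,2];roi=inroi(W)
    pm=mask(hsv,(18,150,70),(32,255,255))&roi&((z>66)&(z<90)&(np.hypot(W[...,0]-540,W[...,1])<135)|(z>22)&(z<50)&(W[...,1]<-180))
    rm=mask(hsv,(0,110,30),(13,215,255))&roi&((z>19)&(z<45)&((W[...,1]>150)&(W[...,0]<620)|(W[...,0]<370))|(z>68)&(z<88)&(abs(np.hypot(W[...,0]-540,W[...,1])-82)<45))
    return faces(hsv,W,pm,minpx),faces(hsv,W,rm,minpx)
def red(hsv,W): 
    z=W[...,2];return W[(mask(hsv,(0,190,110),(6,255,255))|mask(hsv,(175,190,110),(180,255,255)))&inroi(W)&(z>42)&(z<52)&(np.hypot(W[...,0]-540,W[...,1])<135)]
E
python3 - <<'E'
from h import *
np.set_printoptions(suppress=True,linewidth=150)
for n in("top","side"):
    f=np.load(f"{n}0.npz");hsv,W=f["hsv"],f["W"];z=W[...,2];roi=inroi(W)
    p,r=detect(hsv,W);print(n,"painted");[print(a) for a in p];print("raw");[print(a) for a in r]
    rd=red(hsv,W);print("red",len(rd),rd.mean(0))
    g=mask(hsv,(60,60,40),(90,255,255))&roi
    print("tray",max(blobs(W,g&(W[...,1]<-150),2000),key=lambda b:b[3],default=None), "floor z",np.nanmedian(z[g&(W[...,1]<-150)]))
    near=np.hypot(W[...,0]-540,W[...,1])<190
    print("pointer",blobs(W,mask(hsv,(17,130,90),(30,255,255))&(W[...,0]<398)&(W[...,0]>330)&(abs(W[...,1])<50)&(z>15),20))
    rim=mask(hsv,(0,40,0),(20,255,110))&(z>51)&(z<62)&near
    pts=W[rim];print("rim",len(pts),cv2.fitEllipse(pts[:,:2].astype(np.float32)))
    A=np.c_[2*pts[:,:2],np.ones(len(pts))];s=np.linalg.lstsq(A,(pts[:,:2]**2).sum(1),rcond=None)[0];print("circ",s[:2],np.sqrt(s[2]+s[:2]@s[:2]),pts[:,2].mean())
    b=(z>74)&(np.hypot(W[...,0]-540,W[...,1])<48)&mask(hsv,(0,60,0),(17,255,255))
    print("bar",blobs(W,b))
    print("disc z",np.nanmedian(z[(np.hypot(W[...,0]-540,W[...,1])<110)&(z<60)&(z>40)]))
E
```

```text
top painted
[547.4  77.7  76.5 144.  547.1  78.2  18.4 278.  234. ]
[531.2 -94.3  77.1 122.  531.6 -94.1  18.6 351.3 241. ]
raw
[535.4 268.5  28.6 141.  535.8 268.5  18.8 200.3 241.6]
[525.1 341.   28.5 144.  525.4 341.8  18.7 169.9 245.8]
[516.6 423.7  29.  135.  516.1 422.9  18.6 135.7 248.8]
[447.9 260.   29.  136.  448.7 259.5  18.6 202.7 277.3]
[428.9 412.2  28.7 141.  428.7 412.3  18.7 138.3 285.4]
[427.5 336.   28.5 132.  428.5 336.4  19.1 170.  285.7]
red 55 [474.6217618  -92.31880421  47.91724226]
tray [ 484.4 -340.2    6.1  259.8  189.1   85.5  449.2  265.2] floor z 6.085509278525579
pointer [array([378.6,   1.6,  43.2,  29.5,  35.5,  85.9, 309.8, 307. ])]
rim 1456 ((541.7310180664062, -6.431397914886475), (266.5050964355469, 271.8507080078125), 87.70279693603516)
circ [541.7125566  -6.4347638] 131.5495492623032 55.80331003506033
bar [array([540.8,  -6.6,  83.1,  64. ,  17.4,  52.4, 313.7, 236.4])]
disc z 48.028850567152276
side painted
[548.5  75.   75.7 154.  549.8  75.6  20.3 304.1 218.5]
[532.6 -97.7  75.5 228.  533.1 -96.3  20.4 309.9 274.9]
raw
[517.9 420.6  27.7  84.  518.1 421.5  19.8 275.4 157. ]
[430.5 409.3  28.2  87.  429.4 410.   20.7 244.6 162.2]
[526.4 338.9  28.   93.  526.  339.7  20.2 281.4 172.4]
[430.6 334.4  27.6  99.  429.  336.7  21.2 246.1 177.2]
[537.  265.3  27.5 107.  539.  268.2  20.1 289.  187.6]
[449.9 257.1  27.5 112.  450.  258.6  21.8 255.7 193.1]
red 53 [476.72757708 -92.38568931  48.55276603]
tray [ 488.4 -351.3    5.5  242.5  180.4   85.5  308.8  418.3] floor z 5.504767680464878
pointer [array([380.1,  -6.8,  40.4,  31.3,  35.2,  88.1, 231.2, 265.2])]
rim 1535 ((542.8817138671875, -13.002872467041016), (257.1715087890625, 275.08642578125), 85.61168670654297)
circ [542.91536589 -12.33752099] 126.22665138107715 55.44686680651468
bar [array([541.8, -11.5,  82.7,  65.9,  16.4,  50.7, 307.3, 241.4])]
disc z 47.86594894187891
```

```bash
cat >> h.py <<'E'
ZC=150; Y0=np.pi/2; GRIP=26   # carry height, yaw, TCP above the sun's underside in a grasp
def see(kind):
    """faces of one kind (0 painted, 1 raw) in both views, each (x,y,ztop); side view corrected to the top's frame by enclosing circle"""
    t=[a[[4,5,2]] for a in detect(*cloud("top")[1:])[kind] if a[6]<23]
    s=[a[[4,5,2]] for a in detect(*cloud("side")[1:])[kind] if a[6]<25]
    for a in s:
        if not any(np.hypot(*(a-b)[:2])<15 for b in t): t.append(a)
    return t
def up(z=ZC,v=200):
    p=observe()["tcp_pos"];env.move_straight([p[0],p[1],z],v)
def pick(x,y,zb,yaw=Y0):
    env.move_straight([x,y,ZC],300,rot=[np.pi,0,yaw]);hand.grip(62)
    env.move_straight([x,y,zb+GRIP],150);hand.grip(30)
    o=observe();print("grip",np.round([o["t"],o["opening"],o["finger_force"]],1),"at",np.round([x,y,zb],1))
    up(); return held()
def held():
    o=observe()["opening"];return 34<o<44
def place(x,y,zb,yaw=Y0):
    env.move_straight([x,y,ZC],250,rot=[np.pi,0,yaw])
    if not held(): print("LOST",observe()["opening"]);return False
    env.move_straight([x,y,zb+GRIP+15],150)
    f0=observe()["wrist_force"][2]
    for dz in (12,9,6,3.5,1.5,0.5):
        env.move_straight([x,y,zb+GRIP+dz],40)
        f=observe()["wrist_force"][2]-f0
        if abs(f)>4: break
    o=observe();print("place dz",dz,"f",round(f,1),"opening",round(o["opening"],1),"t",round(o["t"],1))
    if not held(): print("LOST");return False
    hand.grip(62);up();return True
E
python3 - <<'E'
from h import *
print([None if planner.solve_ik(p,[np.pi,0,y]) is None else 'ok' for p,y in [([548,77,75],Y0),([530,-95,75],Y0),([541,-7,70],.91),([541,-7,70],-.05),([430,412,27],Y0),([517,423,27],Y0),([485,-400,33],Y0),([600,60,80],Y0)]])
env.move_straight([200,-500,245],100)
P=see(0);print(P)
a=min(P,key=lambda a:a[1])
print(pick(a[0]+.7,a[1]-.7,48),observe()["wrist_force"])
E
```

```text
['ok', 'ok', 'ok', 'ok', 'ok', 'ok', 'ok', 'ok']
[array([547.4,  78.3,  76.5]), array([531.3, -94.8,  77.1])]
grip [ 3.9 35.6 59.4] at [532.  -95.5  48. ]
True [-1.17080135 -0.84137715 -1.56511965]
```

Run:
```python
from h import *
if place(480,-400,6):
    env.move_straight([480,-250,ZC],300)
    P=see(0);print(P)
    a=[p for p in P if p[2]>60]
    if len(a)==1 and pick(a[0][0]+.7,a[0][1]-.7,48): place(485,-290,6)
env.move_straight([330,-330,250],300)
print(see(0))
px,hsv,W=cloud("top");cv2.imwrite("pics/top1.png",px[150:350,100:540])
np.savez("top1.npz",hsv=hsv,W=W)
```

```text
place dz 0.5 f 8.2 opening 35.2 t 8.1
[array([546.5,  77.9,  76.6]), array([ 480. , -400.6,   33.3])]
grip [12.5 35.3 59.4] at [547.2  77.2  48. ]
place dz 0.5 f 8.4 opening 35.3 t 17.0
[array([ 484.7, -288.3,   35.3]), array([ 479.4, -398.9,   34.2])]
```

View pics/top1.png

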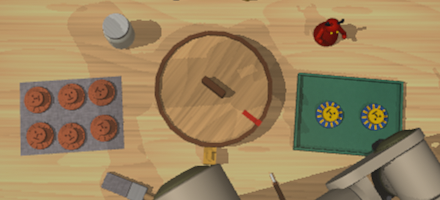

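The crop shows both painted suns flat in the tray (crop 330,115 and 376,115), and the bar at (215,87) with the red mark at (252,118). The pointer is at (210,155). Next I measure the pointer direction and turn.

```bash
cat >> h.py <<'E'
def axis_bar(hsv,W):
    z=W[...,2];b=(z>76)&(z<92)&(np.hypot(W[...,0]-541,W[...,1]+7)<45)
    p=W[b][:,:2].astype(np.float32);(c,s,a)=cv2.minAreaRect(p);a=a if s[0]>s[1] else a+90
    return p.mean(0),np.array(c),s,a
E
python3 - <<'E'
from h import *
f=np.load("top1.npz");hsv,W=f["hsv"],f["W"];z=W[...,2]
m,c,s,a=axis_bar(hsv,W);print("bar",m,c,s,a)
rd=red(hsv,W);print("red",rd.mean(0),len(rd))
for f in("top0.npz","top1.npz","side0.npz"):
    f=np.load(f);H,V=f["hsv"],f["W"];z=V[...,2]
    g=mask(H,(17,130,60),(30,255,255))&(V[...,0]<395)&(V[...,0]>345)&(abs(V[...,1])<40)
    for lo in(15,35,50):
        p=V[g&(z>lo)];print(lo,len(p),p.mean(0).round(1),cv2.minAreaRect(p[:,:2].astype(np.float32)))
E
python3 - <<'E'
from h import *
px,h,W=cloud("top");cv2.imwrite("pics/ptr.png",cv2.resize(px[255:325,280:370],None,fx=6,fy=6,interpolation=cv2.INTER_NEAREST))
E
```

```text
bar [541.27594   -5.664912] [541.43237305  -5.93326378] (63.94720458984375, 16.413301467895508) 52.09699630737305
red [474.42174702 -93.15614479  48.12189993] 60
15 167 [377.7   2.2  42.8] ((378.66754150390625, 2.2664690017700195), (29.53697395324707, 32.86637878417969), 85.86039733886719)
35 146 [375.7   2.4  46.2] ((377.1249084472656, 2.2398319244384766), (29.108503341674805, 29.80877685546875), 84.14154815673828)
50 36 [380.5   2.1  55.4] ((381.4743347167969, 0.43834686279296875), (20.906810760498047, 11.718888282775879), 0.41810041666030884)
15 169 [377.7   2.3  42.8] ((378.3216247558594, 2.567190170288086), (30.300601959228516, 32.66291427612305), 88.6114273071289)
35 148 [375.6   2.7  46.4] ((376.9894104003906, 2.2801513671875), (29.255844116210938, 30.850561141967773), 84.20329284667969)
50 38 [379.9   3.   54.9] ((377.5417785644531, 3.771087646484375), (11.941658973693848, 30.574268341064453), 76.34201049804688)
15 307 [379.   -5.2  37.1] ((378.77984619140625, 0.5116376876831055), (31.348220825195312, 31.601524353027344), 88.0520248413086)
35 182 [377.9  -3.2  46.5] ((378.29974365234375, 0.04886054992675781), (29.354646682739258, 32.18667221069336), 80.64613342285156)
50 54 [382.7   0.8  54.4] ((383.0782775878906, 1.5218729972839355), (10.60511589050293, 23.168493270874023), 85.75497436523438)
```

View pics/ptr.png

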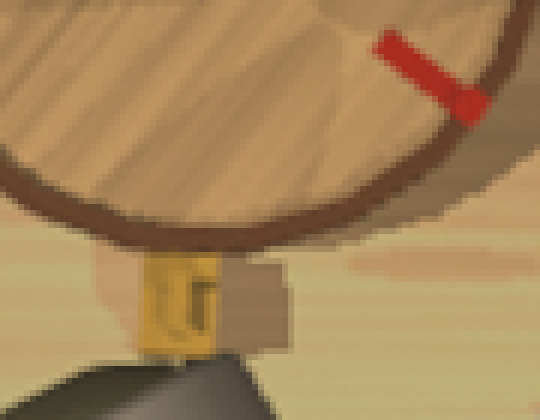

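The pointer is seen at about crop (180,305) and the mark at (430,80). The pointer's bearing from the axis is 177°, so the bar's angle has to go from 52.2° to -3°.

```bash
cat >> h.py <<'E'
def turn(a0,a1,c=(541.6,-6.4)):
    r=lambda a:[np.pi,0,np.radians(a)]
    env.move_straight([*c,ZC],250,rot=r(a0));hand.grip(45)
    env.move_straight([*c,72],120);hand.grip(10);print("bar opening",observe()["opening"])
    n=max(1,int(abs(a1-a0)//8))
    for a in np.linspace(a0,a1,n+1)[1:]: env.move_straight([*c,72],60,rot=r(a))
    o=observe();print(o["wrist_force"],o["ft_torque"],o["opening"],o["t"])
    hand.grip(45);up()
E
python3 - <<'E'
from h import *
turn(52.2,-3)
env.move_straight([350,-300,200],300)
px,hsv,W=cloud("top");m,c,s,a=axis_bar(hsv,W);rd=red(hsv,W).mean(0)
d=rd[:2]-[541.4,-6];print("bar",m,c,s,a,"red",rd,np.degrees(np.arctan2(d[1],d[0])))
g=mask(hsv,(17,130,60),(30,255,255))&(W[...,0]<395)&(W[...,0]>345)&(abs(W[...,1])<40)&(W[...,2]>15);print(W[g].mean(0))
print([np.round(x) for x in see(0)],[np.round(x) for x in see(1)],observe()["t"])
cv2.imwrite("pics/ptr2.png",cv2.resize(px[255:325,280:370],None,fx=6,fy=6,interpolation=cv2.INTER_NEAREST))
E
```

```text
bar opening 15.009934501601043
[-1.61624061  1.94614493  6.53068507] [ 0.36569452  0.1718484  -0.16858473] 15.257485166542546 24.15
bar [541.05743   -5.819888] [541.09594727  -5.95664883] (15.760604858398438, 64.2733383178711) 176.91064453125 red [432.21280694   1.28123662  48.18647848] 176.18483308005872
[385.54733437   1.44860184  48.48617814]
[array([ 485., -289.,   35.]), array([ 480., -397.,   34.])] [array([536., 268.,  29.]), array([525., 341.,  29.]), array([517., 423.,  29.]), array([448., 259.,  28.]), array([430., 412.,  29.]), array([428., 337.,  29.])] 26.675
```

View pics/ptr2.png

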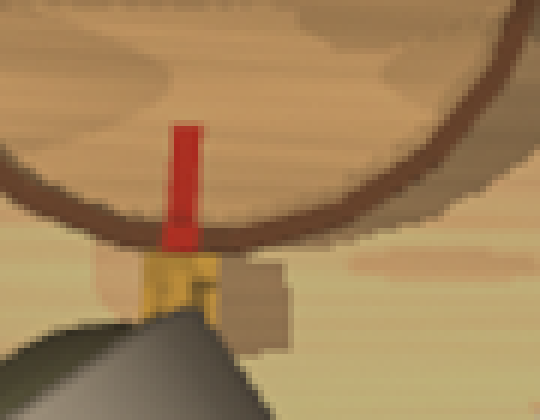

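The mark at (185,190) now lines up with the pointer at (180,290). The turntable is set, so I load the raw suns.

```bash
cat > load.py <<'E'
from h import *
import sys
C=np.array([541.3,-6.2]);T=[C+84*np.array([np.cos(t),np.sin(t)]) for t in np.radians([42,-48,-138,132])]
def load(slots):
    for i in slots:
        R=see(1);on=[r for r in R if r[2]>60];off=[r for r in R if r[2]<=60]
        print("on",[r.round() for r in on],"off",len(off))
        if any(np.hypot(*(r[:2]-T[i]))<66 for r in on): print("slot busy");return
        a=min(off,key=lambda r:r[1])
        if not pick(a[0]+.5,a[1]-.5,1): print("MISS",observe()["opening"]);up();return
        if not place(*T[i],48): return
    env.move_straight([350,-300,220],300);print([r.round() for r in see(1)],[r.round() for r in see(0)],observe()["t"])
load([int(c) for c in sys.argv[1]])
E
python3 load.py 12
```

```text
on [] off 6
grip [30.5 35.4 59.1] at [448.9 259.4   1. ]
place dz 1.5 f 4.9 opening 35.5 t 34.6
on [array([598., -70.,  76.])] off 5
grip [38.5 35.5 59.4] at [536.5 267.8   1. ]
place dz 1.5 f 5.9 opening 35.5 t 42.5
[array([597., -68.,  77.]), array([525., 341.,  29.]), array([517., 422.,  29.]), array([478., -62.,  76.]), array([428., 412.,  29.]), array([430., 336.,  28.])] [array([ 484., -288.,   35.]), array([ 480., -398.,   35.])] 44.7083
```

```bash
python3 load.py 03
python3 - <<'E'
from h import *
px,hsv,W=cloud("top");m,c,s,a=axis_bar(hsv,W);rd=red(hsv,W).mean(0);d=rd[:2]-[541.4,-6];print("bar",m,a,"red",np.degrees(np.arctan2(d[1],d[0])))
cv2.imwrite("pics/top3.png",cv2.resize(px[150:350,100:540],None,fx=1.8,fy=1.8));cv2.imwrite("pics/side3.png",vision.get_image("side")["pixels"])
E
```

```text
on [array([596., -68.,  77.]), array([478., -62.,  76.])] off 4
grip [48.7 35.4 59.2] at [428.5 336.3   1. ]
place dz 1.5 f 7.3 opening 35.7 t 52.7
on [array([597., -68.,  77.]), array([478., -62.,  77.]), array([604.,  49.,  76.])] off 3
grip [56.4 35.7 59.5] at [524.9 340.6   1. ]
place dz 1.5 f 9.8 opening 35.6 t 60.3
[array([602.,  50.,  77.]), array([596., -68.,  77.]), array([516., 423.,  28.]), array([484.,  57.,  76.]), array([478., -61.,  77.]), array([429., 412.,  29.])] [array([ 484., -288.,   34.]), array([ 480., -398.,   35.])] 62.825
bar [540.86554    -5.8893943] 176.92186737060547 red 176.46888015861157
```

View pics/top3.png

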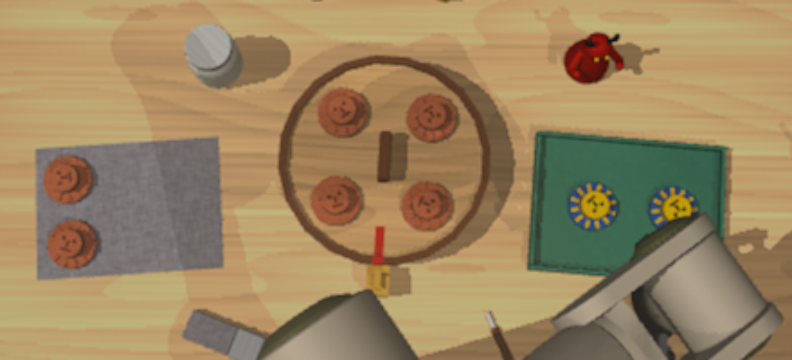

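View pics/side3.png

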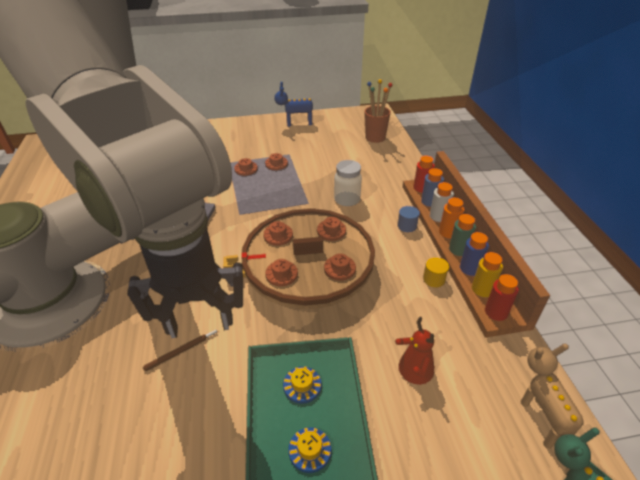

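Both pictures show four raw suns flat inside the rim, at top-crop (343,112), (432,118), (336,202) and (427,206). The mark (378,240) is at the pointer (378,280), both painted suns are flat in the tray, two raw suns are left on the mat, and the jar and devil have not moved.

```bash
python3 -c "
from h import *
print(env.finish_job())"
```

```text
the job is handed in; nothing more can be done
None
```

The job is done and handed in: both painted suns are in the tray, the red mark is at the pointer, four raw suns lie flat on the turntable and two remain on the mat, and the devil and jar are untouched.

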